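# Seat the keyed strainer cover by the garden tap

## Task

The round cover of the little strainer housing on the ledge is sitting up with its notch turned away from the key pin. With a fingertip push the cover's upright fin round until the notch stands over the pin, then press the middle of the cover straight down until it sits level and fully home over the pin, and take the hand away. Only push and press the cover, do not lift it off, and leave the other things on the ledge where they are.

Things in the scene. Friction and masses are not known exactly. Their poses are not given: they have to be found in the camera images.
- housing: Dark steel strainer housing fixed to the ledge: round flange 168 mm across, 14 mm high. Origin: centre of its underside (z = 0); +x points from the centre to the key pin.
- seat (a point): Centre of the rubber-faced carrier in the housing, 88 mm across, that holds the cover up and level; its 16 mm boss centres the cover (0.8 mm play). This point, on its upper face, is 30 mm above the ledge raised, 22 mm down. It is stiff: it slides straight down 8 mm only when pressed with about 7 N (less the cover's weight), and stays where it is left.
- pin (a point): Point on the key pin's axis, 57 mm from the housing's centre, 24.5 mm up. The pin is a level steel rod 9 mm thick aimed at the centre, from 52 mm radius out to a steel block (16 x 18 mm, 65 to 81 mm radius) that shows outside the cover's rim. Both tops are 29 mm up, 1 mm under the raised cover: the cover can go down only where its notch is over the pin.
- disc: Loose cover: plain grey plastic disc 130 mm across, 10 mm thick, about 0.18 kg, with one rim notch, a round cap in the middle and one upright fin. Origin: centre of its underside, 30 mm above the ledge raised (start), 22 mm fully home; +x points to the notch, -x to the fin. It turns easily either way about the housing's centre and stops when the push stops.
- notch (a point): Middle of the notch in the cover, 57 mm from the cover's centre, half-way up the disc's thickness. The notch is 16 mm wide with parallel sides, open at the rim, and runs in to 49 mm radius; it clears the pin by 3.5 mm either side, about 3 degrees of turn.
- fin (a point): Middle of the top edge of the cover's fin, 44 mm from the cover's centre, exactly opposite the notch. The fin is an upright flat rib on the disc's upper face, lying along a radius: 36 mm long (26 to 62 mm radius), 8 mm thick, 16 mm high. Push on its flat side to turn the cover.
- cap (a point): Centre of the flat top of the round cap in the middle of the cover: 36 mm across, 12 mm above the disc's upper face (52 mm above the ledge raised, 44 mm when the cover is home). The place to press.
- nozzle: Bystander: steel spray nozzle with a squeeze lever lying on its side, about 190 x 130 mm, 42 mm high. Origin on the ledge under the barrel.
- can: Bystander: green plastic watering can, body 150 mm across, 225 mm high over its handle; spout along its +x to 185 mm. Origin: centre of its underside.
- pot: Bystander: small terracotta flower pot, 100 mm across, 90 mm high. Origin: centre of its underside.
- trowel: Bystander: plastic hand trowel lying along its x axis, 285 mm long, 66 mm wide, 28 mm high; origin on the ledge where handle meets blade.
- stake: Bystander: wooden plant marker stake lying flat along its x axis, 180 x 22 x 5 mm. Origin: centre of its underside.
- connector: Bystander: brass hose connector standing upright close to the housing's flange, 34 mm across, 42 mm high. Origin: centre of its underside.
- washer: Bystander: black rubber washer lying flat close to the housing's flange, 26 mm across, 4 mm thick. Origin: centre of its underside.
There are look-alikes about, which are no part of the job. What is meant by the disc is not green, and is the larger of those in its own colour.

How it is judged:
At the end, for the whole second after the job is handed in: The cover lies at rest with its notch over the key pin (notch and pin points within 6 mm seen from above), its underside at most 23.5 mm above the ledge (home is 22 mm, raised 30 mm), level within 0.03 rad (horizontal distance between notch and pin below 0.006 m and z of disc in the frame of housing below 0.0235 m and angle between disc's own z axis and vertical below 0.03 rad and linear speed of disc below 0.01 m/s); the robot touches nothing.
It fails at once if the cover is lifted (more than 8 mm above its raised position) (z of disc in the frame of housing above 0.038 m).
It fails at once if a bystander is moved more than 25 mm (distance of any of nozzle, can, pot, trowel, stake, connector, washer from where it was at the start of the episode above 0.025 m).
It also fails if it takes over 56 s, if anything falls off the work surface, if the arm or the gripper's body presses on something with over 40 N, if the wrist force passes 120 N, or if a joint passes its speed limit or range.

## Robot

A 6-joint arm with a two-finger parallel gripper is mounted at the origin on the work surface. World frame = base frame: x ahead of the robot, y to its left, z up, the work surface at z = 0. Lengths are in m, angles in rad, forces in N, time in s.
With the tool pointing down it reaches from about 0.35 to 0.8 m from the base axis. Payload 7.3 kg.
Tool frame: the origin (TCP) lies between the finger pads; the fingertips stand 14 mm ahead of it and the grasp point (between the pads) lies 5 mm behind it; z points along the fingers, y is the direction in which the jaws open and shut (so a half turn about z gives the same grasp; the last joint's range is limited). The gripper opens to 85 mm and grips with 20 to 120 N. Pads are 22 mm wide; open, the fingers measure 114 mm over their backs; the gripper's body (76 mm by 85 mm) begins 54 mm behind the grasp point. The pads swing forward as they close: fully open they stand 13 mm farther back than shut.
Start: joints at [1.084, 0.342, 1.524, -0, 1.275, -0.146], TCP at [0.175, 0.495, 0.245] pointing down, gripper open.
Joint ranges: [-2.53, 2.53], [-0.77, 2.02], [0.04, 2.7], [-1, 4.14], [0.28, 2.66], [-3.11, 3.11]. Speed limits (rad/s): [2.57, 2.57, 3.14, 3.14, 3.14, 3.14].

## Interface

Orientations are given as a unit quaternion [w, x, y, z].
In Python, from station import r, viewer, hand_in gives the robot as it stands. The module is installed in compiled form; this text tells all that it offers.
- The arm moves only by the tool servo_tool, never from a script. Its argument "targets" is a list of rows, each a list of 7 numbers: the shift along the tool's x, y, z in mm, then the turn, a rotation vector about the tool's x, y, z in rad, then the closure, from -1 (fully open) to 1 (shut), so that 0 is half open. In form: [[x, y, z, rx, ry, rz, claw], ...]. A call has 1 to 20 rows; each row is the pose to reach, as a shift and turn from the pose commanded when the call began, along the tool's axes at that moment; what a row does not reach only later rows make up. A row lasts 1/12 s, in which the tool goes at most 41.7 mm and 7.16 degrees, less where a joint would pass 70% of its speed; a pose out of reach is approached as far as the arm can. A call with a gripper value outside its range is refused whole. The fingers move at their own pace and stop on an object; the grip force is fixed at half the most. Time passes only in rows, so rows that repeat a pose let the fingers close. It gives the time, the measured TCP pose, the force and the opening at its end, in the units of the state.
- r.state(): the state, without advancing time (a new reading comes with each control period).
- viewer.capture(name): name is "scene" or "top"; returns a dict with "image" (420x560x3 uint8, red, green, blue), "z_map" (420x560 float32, m along the optical axis (not along the pixel's ray), 0 where there is no reading), "camera_matrix" (3x3 intrinsics, pixels), "dist" ([k1, k2, p1, p2, k3] as OpenCV has them; the pictures are not rectified), "R" (3x3) and "t" (3): a world point X has camera coordinates R X + t. Camera axes: x right, y down, z forward; pixel columns grow to the right and rows downward; lengths in m; the calibration is good to about 2 mm. A picture is of the moment at which its call begins.
- hand_in(): hands the job in, once; it reports no verdict.
The state is a dict: "t": time; "joints": joint angles; "qd": joint speeds; "effort": joint torques, N m; "eef_pos": TCP position; "tool_rot": TCP orientation; "force": force on the tool from outside, world axes, zero at the start; "torque": the same for the moment, N m; "finger_gap": finger opening in m.
Only numpy, scipy, OpenCV 4.12 (cv2) and the standard library are available. Lean on these libraries where they do the work, as an engineer would, in place of code of your own. Each camera call takes 0.05 s, during which the arm holds its last target. There are 200 camera calls.

## Working session

There is one attempt and no reset: what is moved stays moved. The work goes in short steps, Python scripts to look and compute and a tool call to move; the robot and the scene stay as the last step left them, time stands still between calls to the robot, and variables do not carry over. Pictures are saved under pics/ and viewed, about 8 in all and at most 12, crops included, and the job is handed in when it is done.

Besides the shell and the picture viewer there is one more tool, called after "Call:" by a JSON object that holds its "api" and its "payload". servo_tool: Moves the arm, as the interface text tells. Its arguments: {"type":"object","properties":{"targets":{"type":"array","items":{"type":"array","items":{"type":"number"}}}},"required":["targets"]}

```bash
mkdir -p pics; cat > h.py <<'E'
import numpy as np,cv2
from station import r,viewer,hand_in
def cap(n,f):
    c=viewer.capture(n); cv2.imwrite(f'pics/{f}.png',c['image'][:,:,::-1]); np.savez(f'{f}.npz',**c); return c
def world(c,uv):
    uv=np.asarray(uv,float).reshape(-1,2)
    p=cv2.undistortPoints(uv.reshape(-1,1,2),c['camera_matrix'],c['dist']).reshape(-1,2)
    z=np.array([c['z_map'][int(round(v)),int(round(u))] for u,v in uv])
    X=np.c_[p,np.ones(len(p))]*z[:,None]
    return (X-c['t'])@c['R']
def cloud(c):
    h,w=c['z_map'].shape; v,u=np.mgrid[:h,:w]
    p=cv2.undistortPoints(np.stack([u.ravel(),v.ravel()],1).astype(float).reshape(-1,1,2),c['camera_matrix'],c['dist']).reshape(-1,2)
    X=np.c_[p,np.ones(len(p))]*c['z_map'].reshape(-1,1)
    X=(X-c['t'])@c['R']; X[c['z_map'].ravel()==0]=np.nan
    return X.reshape(h,w,3)
def pix(c,X):
    return cv2.projectPoints(np.asarray(X,float).reshape(-1,1,3),cv2.Rodrigues(c['R'])[0],c['t'],c['camera_matrix'],c['dist'])[0].reshape(-1,2)
E
python3 -c "
from h import *
a=cap('scene','s0');b=cap('top','t0');print(r.state())
cv2.imwrite('pics/both.png',cv2.resize(np.vstack([a['image'],b['image']])[:,:,::-1],None,fx=.71,fy=.71))"
```

```text
{'t': 0.1, 'joints': array([ 1.08402147e+00,  3.42645661e-01,  1.52492265e+00, -6.69368020e-06,
        1.27542231e+00, -1.46024731e-01]), 'qd': array([-1.10781840e-03, -2.15102111e-03, -2.53854944e-03,  7.83531567e-05,
        1.27294100e-03,  9.70434470e-04]), 'effort': array([ 7.45980378e-04, -4.34448409e+01, -2.46490806e+01, -2.15961154e-04,
        4.67514750e-03,  9.46441560e-06]), 'eef_pos': array([0.17528162, 0.49450842, 0.24469888]), 'tool_rot': array([-2.14445095e-04,  1.69550991e-01,  9.85521168e-01, -6.65285474e-04]), 'force': array([0.13869571, 0.07820543, 0.14211321]), 'torque': array([ 0.01947002, -0.00050604, -0.04597811]), 'finger_gap': 0.08562875210605879}
```

View pics/t0.png

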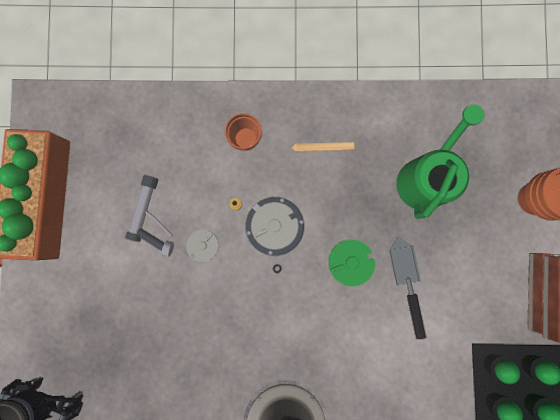

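View pics/s0.png

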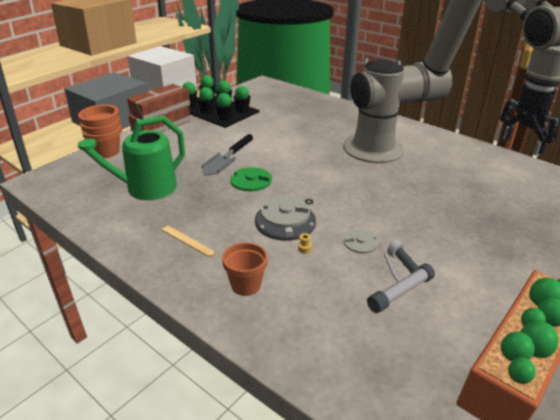

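The top view shows the housing at about (275,226) with the grey cover on it. The fin seems to point lower-left and the notch upper-right near (293,216), with the pin block near (253,210). Next I'll zoom in and measure.

```bash
python3 -c "
from h import *
c=dict(np.load('t0.npz'));im=c['image'][180:280,215:335][:,:,::-1]
cv2.imwrite('pics/z0.png',cv2.resize(im,None,fx=6,fy=6,interpolation=cv2.INTER_CUBIC))
X=cloud(c)
P=X[190:265,235:315].reshape(-1,3)
for lo,hi in((.008,.019),(.034,.045),(.048,.0535),(.0535,.065)):
  q=P[(P[:,2]>lo)&(P[:,2]<hi)];print(lo,len(q),q.min(0),q.max(0),np.median(q,0))
print(world(c,[[235,203],[277,268],[253,210],[293,216],[275,226],[202,246],[352,262]]).round(4))
print(np.round(-c['R'].T@c['t'],3))
np.set_printoptions(linewidth=250)
print((X[196:258,244:306,2]*1000).round()[::2,::1].astype(int))
"
```

```text
0.008 958 [ 0.46108822 -0.07711288  0.00805301] [0.62288716 0.14165573 0.01896857] [0.53740687 0.02231199 0.01407362]
0.034 1501 [ 0.47822738 -0.03329807  0.03413105] [0.61647805 0.13956882 0.04499891] [0.54188489 0.03304169 0.04055582]
0.048 95 [0.48930485 0.01376275 0.04810213] [0.5577439  0.07655859 0.05336514] [0.54112961 0.03290131 0.05122944]
0.0535 75 [0.51087655 0.01649856 0.05351058] [0.55750425 0.08458338 0.06334446] [0.52975285 0.05433518 0.05555556]
[[ 0.6029  0.1396  0.0371]
 [ 0.4215  0.0224  0.0008]
 [ 0.5855  0.0911  0.0108]
 [ 0.5684 -0.0228  0.0139]
 [ 0.5384  0.0275  0.0521]
 [ 0.4832  0.2341  0.0123]
 [ 0.4399 -0.1869  0.0199]]
[0.491 0.005 1.212]
[[ 4 -3 -3 ...  1  0  1]
 [ 3  0  5 ...  1  1  5]
 [ 0  1  0 ... -1  4 -1]
 ...
 [-3  1 -1 ... -3  2  2]
 [-1 -1  2 ...  2  0 -4]
 [-2  2  0 ... -3  1 -1]]<string>:12: RuntimeWarning: invalid value encountered in cast
```

View pics/z0.png

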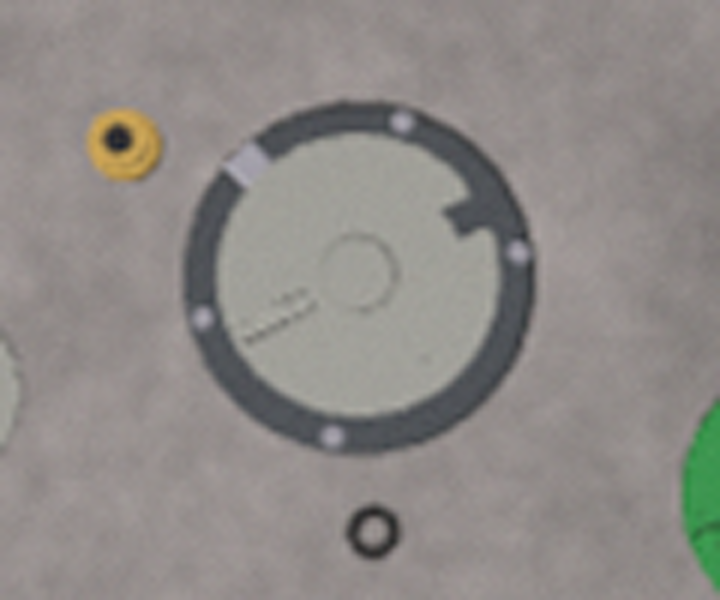

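Zoomed crop (6x, offset 215,180): the pin block is at (247,165), the notch at (468,215) and the fin runs (245,340)–(312,300). So the cover has to turn about +107° CCW. Next I'll measure more precisely by intersecting rays with the known height planes.

```bash
cat >> h.py <<'E'
def onplane(c,uv,z):
    uv=np.asarray(uv,float).reshape(-1,1,2)
    p=cv2.undistortPoints(uv,c['camera_matrix'],c['dist']).reshape(-1,2)
    d=np.c_[p,np.ones(len(p))]@c['R']; o=-c['R'].T@c['t']
    return (o+d*((z-o[2])/d[:,2])[:,None])[:,:2]
def kasa(P):
    A=np.c_[2*P,np.ones(len(P))]; s=np.linalg.lstsq(A,(P**2).sum(1),rcond=None)[0]
    return s[:2],np.sqrt(s[2]+s[0]**2+s[1]**2)
def rfit(P):
    from scipy.optimize import least_squares
    c0,r0=kasa(P); f=lambda s:np.hypot(*(P-s[:2]).T)-s[2]
    s=least_squares(f,[*c0,r0],loss='soft_l1',f_scale=.001).x; return s[:2],s[2]
def unwrap(c,ctr,z,radii,n=720):
    th=np.arange(n)*2*np.pi/n; out=[]
    for R in radii:
        X=np.c_[ctr[0]+R*np.cos(th),ctr[1]+R*np.sin(th),np.full(n,z)]
        uv=pix(c,X).astype(np.float32)
        out.append(cv2.remap(cv2.cvtColor(c['image'],cv2.COLOR_RGB2GRAY),uv[:,0].copy(),uv[:,1].copy(),cv2.INTER_LINEAR).ravel())
    return np.array(out)
def edge_circle(c,ctr,z,R0,w=.008,sgn=-1):
    rad=np.linspace(R0-w,R0+w,41); I=unwrap(c,ctr,z,rad,180).astype(float)
    g=cv2.GaussianBlur(sgn*np.gradient(I,axis=0),(1,7),0); k=g.argmax(0)
    th=np.arange(180)*2*np.pi/180; ok=g.max(0)>np.median(g.max(0))*.5
    P=np.c_[ctr[0]+rad[k]*np.cos(th),ctr[1]+rad[k]*np.sin(th)][ok]
    return rfit(P)
def circmean(th,w): return np.degrees(np.angle((w*np.exp(1j*th)).sum()))
E
cat > meas.py <<'E'
from h import *
def meas(c,ctr,zt=.040,verbose=True):
    fl=edge_circle(c,ctr,.014,.084,sgn=1); di=edge_circle(c,fl[0],zt,.065,sgn=-1)
    th=np.arange(720)*2*np.pi/720
    # notch: dark inside disc rim
    I=unwrap(c,di[0],zt,np.linspace(.052,.060,9)).astype(float).mean(0); nd=I<(np.median(I)*.78)
    B=unwrap(c,fl[0],.029,np.linspace(.071,.079,9)).astype(float).mean(0); 
    bd=B>150
    return fl,di,circmean(th,nd),nd.sum()/2,circmean(th,bd),bd.sum()/2,I,B
if __name__=='__main__':
    c=dict(np.load('t0.npz'));m=meas(c,np.array([.538,.030]))
    for x in m[:6]:print(x)
    np.set_printoptions(linewidth=200)
    print(m[6][::8].astype(int));print(m[7][::8].astype(int))
    print(onplane(c,[[215+247/6,180+165/6]],.029),onplane(c,[[215+468/6,180+215/6]],.04),onplane(c,[[215+359/6,180+272/6]],.052))
E
python3 meas.py
```

```text
(array([0.54087222, 0.02984672]), np.float64(0.08318289265656958))
(array([0.54115872, 0.0301141 ]), np.float64(0.06533075390955932))
-62.00000000000002
16.5
45.5
11.5
[159 158 157 158 159 157 159 158 158 158 158 157 157 158 159 158 158 158 158 158 160 158 158 159 159 159 158 159 155 159 142 142 160 159 159 159 160 160 159 159 160 160 159 160 160 160 159 158 160
 159 160 159 159 160 159 159 160 159 159 159 160 159 159 160 159 159 158 160 158 157 159 159 145  84  80  82  94 150 159 158 158 160 159 159 158 158 158 159 157 158]
[ 78  77  76  78  79  79  81  79  79  82 153 160 161 126  79  81  80  80  82  81  82  81  82  81  82  83 139 124  83  84  82  83  83  81  81  82  83  84  84  81  83  81 121 143  93  82  83  82  82
  81  81  80  81  81  81  80  80  79  79  81  80  79  78  80  80  79  81  79  81 126 135  77  80  79  79  77  80  79  79  77  77  79  79  79  77  97 146 111  79  78]
[[0.59113042 0.08093811]] [[ 0.5671885 -0.0221471]] [[0.54022823 0.02792029]]
```

Call:
{"api": "servo_tool", "payload": {"targets": [[-485,-266,0,0,0,2.312,1],[-485,-266,0,0,0,2.312,1],[-485,-266,0,0,0,2.312,1],[-485,-266,0,0,0,2.312,1],[-485,-266,0,0,0,2.312,1],[-485,-266,0,0,0,2.312,1],[-485,-266,0,0,0,2.312,1],[-485,-266,0,0,0,2.312,1],[-485,-266,0,0,0,2.312,1],[-485,-266,0,0,0,2.312,1],[-485,-266,0,0,0,2.312,1],[-485,-266,0,0,0,2.312,1],[-485,-266,0,0,0,2.312,1],[-485,-266,0,0,0,2.312,1],[-485,-266,0,0,0,2.312,1],[-485,-266,0,0,0,2.312,1],[-485,-266,0,0,0,2.312,1],[-485,-266,120,0,0,2.312,1],[-485,-266,120,0,0,2.312,1],[-485,-266,120,0,0,2.312,1]]}}

```text
t: 1.77
eef_pos: [0.5431, 0.082, 0.1235]
tool_rot: [-0.0, 0.971, 0.24, -0.0]
force: [0.7, 0.4, -0.8]
finger_gap: 0.0002
```

Call:
{"api": "servo_tool", "payload": {"targets": [[0,0,35,0,0,0,1],[0,0,55,0,0,0,1],[0,0,62,0,0,0,1],[0,0,62,0,0,0,1],[0,0,62,0,0,0,1]]}}

```text
t: 2.18
eef_pos: [0.5443, 0.0821, 0.064]
tool_rot: [0.0, 0.97, 0.242, 0.0]
force: [0.1, -0.7, 0.5]
finger_gap: 0.0002
```

```bash
python3 -c "
from h import *
a=cap('scene','s1')
im=a['image'][150:260,220:370,::-1]
cv2.imwrite('pics/z1.png',cv2.resize(im,None,fx=5,fy=5,interpolation=cv2.INTER_CUBIC));s=r.state();print(s['force'],s['eef_pos'],s['joints'])"
```

```text
[0.13016021 0.50742203 1.1846018 ] [0.54473416 0.08207781 0.06471243] [1.03698810e-02 5.92699014e-01 1.67212064e+00 1.07370280e-04
 8.74287628e-01 1.09222497e+00]
```

View pics/z1.png

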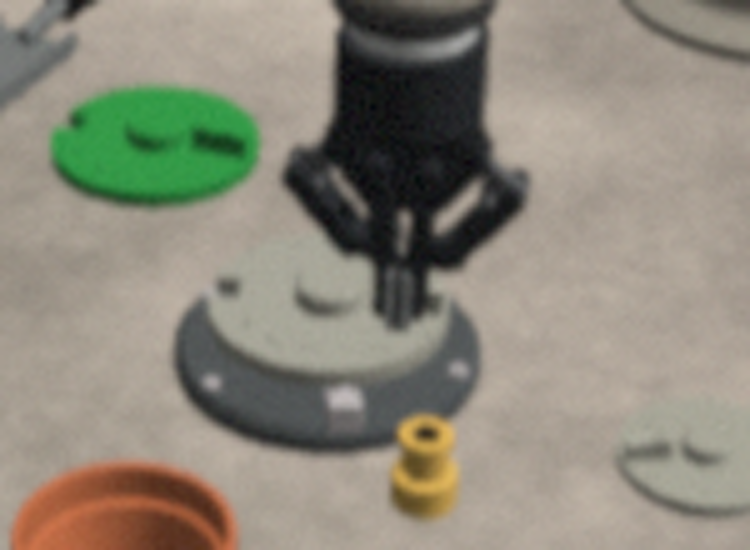

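The closed fingertips stand over the cover beside the fin, at crop (400,320), clear of the cap. I'll work out the arc rows now.

```bash
python3 -c "
import numpy as np
def p(f,s):
    f=np.radians(f);x,y=15,-44
    return [round(float(v),3) for v in (x*np.cos(f)+y*np.sin(f)-s[0],-x*np.sin(f)+y*np.cos(f)-s[1],1,-f)]
for s,F in(((27.5,-44.3),range(0,52,3)),((15,-44),range(3,52,3))):
  print([[*(round(v,1) for v in q[:3]),0,0,q[3],1] for q in(p(f,s) for f in F)])"
```

```text
[[-12.5, 0.3, 1.0, 0, 0, -0.0, 1], [-14.8, -0.4, 1.0, 0, 0, -0.052, 1], [-17.2, -1.0, 1.0, 0, 0, -0.105, 1], [-19.6, -1.5, 1.0, 0, 0, -0.157, 1], [-22.0, -1.9, 1.0, 0, 0, -0.209, 1], [-24.4, -2.1, 1.0, 0, 0, -0.262, 1], [-26.8, -2.2, 1.0, 0, 0, -0.314, 1], [-29.3, -2.2, 1.0, 0, 0, -0.367, 1], [-31.7, -2.0, 1.0, 0, 0, -0.419, 1], [-34.1, -1.7, 1.0, 0, 0, -0.471, 1], [-36.5, -1.3, 1.0, 0, 0, -0.524, 1], [-38.9, -0.8, 1.0, 0, 0, -0.576, 1], [-41.2, -0.1, 1.0, 0, 0, -0.628, 1], [-43.5, 0.7, 1.0, 0, 0, -0.681, 1], [-45.8, 1.6, 1.0, 0, 0, -0.733, 1], [-48.0, 2.6, 1.0, 0, 0, -0.785, 1], [-50.2, 3.7, 1.0, 0, 0, -0.838, 1], [-52.3, 5.0, 1.0, 0, 0, -0.89, 1]]
[[-2.3, -0.7, 1.0, 0, 0, -0.052, 1], [-4.7, -1.3, 1.0, 0, 0, -0.105, 1], [-7.1, -1.8, 1.0, 0, 0, -0.157, 1], [-9.5, -2.2, 1.0, 0, 0, -0.209, 1], [-11.9, -2.4, 1.0, 0, 0, -0.262, 1], [-14.3, -2.5, 1.0, 0, 0, -0.314, 1], [-16.8, -2.5, 1.0, 0, 0, -0.367, 1], [-19.2, -2.3, 1.0, 0, 0, -0.419, 1], [-21.6, -2.0, 1.0, 0, 0, -0.471, 1], [-24.0, -1.6, 1.0, 0, 0, -0.524, 1], [-26.4, -1.1, 1.0, 0, 0, -0.576, 1], [-28.7, -0.4, 1.0, 0, 0, -0.628, 1], [-31.0, 0.4, 1.0, 0, 0, -0.681, 1], [-33.3, 1.3, 1.0, 0, 0, -0.733, 1], [-35.5, 2.3, 1.0, 0, 0, -0.785, 1], [-37.7, 3.4, 1.0, 0, 0, -0.838, 1], [-39.8, 4.7, 1.0, 0, 0, -0.89, 1]]
```

Call:
{"api": "servo_tool", "payload": {"targets": [[-6,0,1,0,0,0,1],[-12.5,0.3,1,0,0,0,1],[-14.8,-0.4,1,0,0,-0.052,1],[-17.2,-1,1,0,0,-0.105,1],[-19.6,-1.5,1,0,0,-0.157,1],[-22,-1.9,1,0,0,-0.209,1],[-24.4,-2.1,1,0,0,-0.262,1],[-26.8,-2.2,1,0,0,-0.314,1],[-29.3,-2.2,1,0,0,-0.367,1],[-31.7,-2,1,0,0,-0.419,1],[-34.1,-1.7,1,0,0,-0.471,1],[-36.5,-1.3,1,0,0,-0.524,1],[-38.9,-0.8,1,0,0,-0.576,1],[-41.2,-0.1,1,0,0,-0.628,1],[-43.5,0.7,1,0,0,-0.681,1],[-45.8,1.6,1,0,0,-0.733,1],[-48,2.6,1,0,0,-0.785,1],[-50.2,3.7,1,0,0,-0.838,1],[-52.3,5,1,0,0,-0.89,1],[-52.3,5,1,0,0,-0.89,1]]}}

```text
t: 3.9
eef_pos: [0.4998, 0.0526, 0.0634]
tool_rot: [0.001, 0.771, 0.637, 0.001]
force: [-0.7, 1.1, 0.1]
finger_gap: -0.0003
```

```bash
python3 -c "
from h import *
c=cap('top','t2');im=c['image'][180:280,215:335][:,:,::-1]
cv2.imwrite('pics/z2.png',cv2.resize(im,None,fx=6,fy=6,interpolation=cv2.INTER_CUBIC))
s=r.state();print(s['force'],s['eef_pos'],s['joints'])"
```

```text
[-0.14361922 -1.0973455   0.10656881] [0.49980777 0.05276375 0.0632111 ] [-4.74590172e-02  5.29196457e-01  1.80956978e+00  7.35626496e-05
  8.01358812e-01  1.45847425e-01]
```

View pics/z2.png

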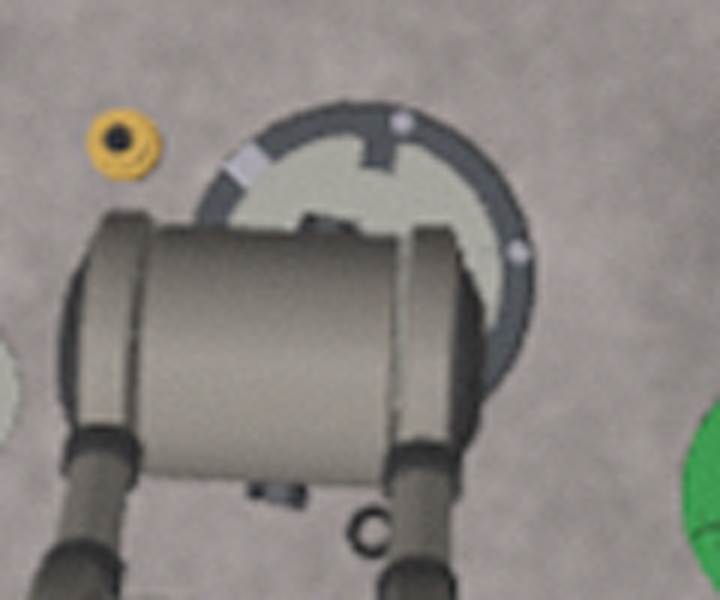

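The push works: the notch is now at crop (378,152), about -9°, which is 53° turned. I'll carry on for another 48°.

Call:
{"api": "servo_tool", "payload": {"targets": [[-2.3,-0.7,0,0,0,-0.052,1],[-4.7,-1.3,0,0,0,-0.105,1],[-7.1,-1.8,0,0,0,-0.157,1],[-9.5,-2.2,0,0,0,-0.209,1],[-11.9,-2.4,0,0,0,-0.262,1],[-14.3,-2.5,0,0,0,-0.314,1],[-16.8,-2.5,0,0,0,-0.367,1],[-19.2,-2.3,0,0,0,-0.419,1],[-21.6,-2,0,0,0,-0.471,1],[-24,-1.6,0,0,0,-0.524,1],[-26.4,-1.1,0,0,0,-0.576,1],[-28.7,-0.4,0,0,0,-0.628,1],[-31,0.4,0,0,0,-0.681,1],[-33.3,1.3,0,0,0,-0.733,1],[-35.5,2.3,0,0,0,-0.785,1],[-37.7,3.4,0,0,0,-0.838,1],[-37.7,3.4,0,0,0,-0.838,1],[-37.7,3.4,0,0,0,-0.838,1]]}}

```text
t: 5.45
eef_pos: [0.4958, 0.0153, 0.0626]
tool_rot: [0.0, 0.447, 0.894, 0.0]
force: [-0.4, 0.1, -0.3]
finger_gap: 0.0
```

```bash
cat > ang.py <<'E'
from h import *
import sys
c=cap('top',sys.argv[1]); zt=float(sys.argv[2]) if len(sys.argv)>2 else .04
ctr=np.array([.541,.030]); th=np.arange(1440)*2*np.pi/1440-np.pi
def run(I,lo,hi,thr,dark):
    d=np.degrees(th); I=np.roll(I,720); m=(d>lo)&(d<hi)
    e=(I<thr) if dark else (I>thr); e&=m; k=np.where(e)[0]
    return (d[k].mean(),d[k].min(),d[k].max()) if len(k) else None
for R in(.051,.054,.057,.060): print('notch',R,run(unwrap(c,ctr+[.0002,.0002],zt,[R],1440)[0].astype(float),-30,70,120,True))
for R in(.070,.073,.076): print('block',R,run(unwrap(c,ctr,.029,[R],1440)[0].astype(float),32,58,120,False))
s=r.state();print(s['t'],s['force'].round(1),s['eef_pos'].round(4))
im=c['image'][180:280,215:335][:,:,::-1]
cv2.imwrite(f'pics/{sys.argv[1]}z.png',cv2.resize(im,None,fx=6,fy=6,interpolation=cv2.INTER_CUBIC))
E
python3 ang.py t3
```

```text
notch 0.051 (np.float64(49.56858407079646), np.float64(29.250000000000014), np.float64(69.99999999999997))
notch 0.054 (np.float64(49.75), np.float64(29.499999999999996), np.float64(69.99999999999997))
notch 0.057 (np.float64(49.324742268041234), np.float64(29.499999999999996), np.float64(69.99999999999997))
notch 0.06 (np.float64(48.8876404494382), np.float64(30.000000000000018), np.float64(69.99999999999997))
block 0.07 (np.float64(45.125), np.float64(37.50000000000001), np.float64(52.75000000000003))
block 0.073 (np.float64(45.0), np.float64(37.74999999999999), np.float64(52.25000000000001))
block 0.076 (np.float64(45.125), np.float64(38.250000000000014), np.float64(52.00000000000002))
5.5 [ 0.8 -0.9  0.3] [0.4958 0.0154 0.0625]
```

View pics/t3z.png

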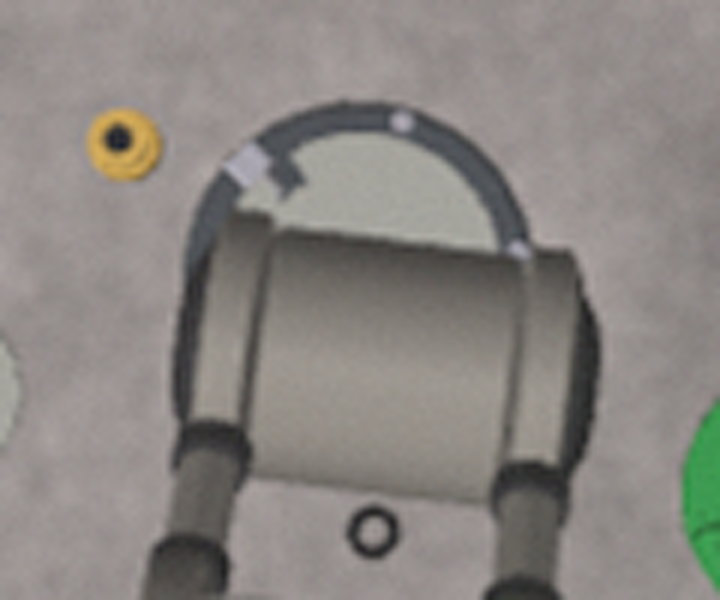

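The notch is at crop (290,178), about 38°, and its lit part already shows the pin. The block is at 45.0°, so about 7° remains.

Call:
{"api": "servo_tool", "payload": {"targets": [[-1.5,-0.5,0,0,0,-0.035,1],[-3.1,-0.9,0,0,0,-0.07,1],[-4.4,-1.2,0,0,0,-0.098,1],[-5.4,-1.5,0,0,0,-0.12,1],[-5.4,-1.5,0,0,0,-0.12,1],[-5.4,-1.5,0,0,0,-0.12,1]]}}

```text
t: 6.0
eef_pos: [0.4979, 0.0103, 0.0623]
tool_rot: [-0.0, 0.392, 0.92, 0.0]
force: [-0.3, 0.3, 0.1]
finger_gap: -0.0003
```

Call:
{"api": "servo_tool", "payload": {"targets": [[8,0,0,0,0,0,1],[16,0,0,0,0,0,1],[16,0,-30,0,0,0,1],[16,0,-60,0,0,0,1],[50,-30,-90,0,0,0,1],[90,-60,-110,0,0,0,1],[130,-80,-120,0,0,0,1],[170,-90,-120,0,0,0,1],[170,-90,-120,0,0,0,1],[170,-90,-120,0,0,0,1]]}}

```text
t: 6.83
eef_pos: [0.3099, 0.0719, 0.1823]
tool_rot: [-0.001, 0.391, 0.92, -0.0]
force: [-0.1, 0.2, -0.1]
finger_gap: -0.0
```

```bash
python3 ang.py t4; python3 -c "
from h import *
s=r.state();print(s['tool_rot'],s['joints'])"
```

```text
notch 0.051 (np.float64(40.13194444444444), np.float64(35.24999999999999), np.float64(50.500000000000014))
notch 0.054 (np.float64(38.75), np.float64(35.50000000000001), np.float64(42.00000000000001))
notch 0.057 (np.float64(39.0), np.float64(35.74999999999999), np.float64(42.24999999999999))
notch 0.06 (np.float64(39.125), np.float64(36.0), np.float64(42.24999999999999))
block 0.07 (np.float64(45.125), np.float64(37.74999999999999), np.float64(52.49999999999999))
block 0.073 (np.float64(45.125), np.float64(37.99999999999998), np.float64(52.25000000000001))
block 0.076 (np.float64(45.125), np.float64(38.250000000000014), np.float64(52.00000000000002))
6.8833 [ 0.8  0.1 -0.3] [0.3128 0.0713 0.1826]
[3.11054078e-04 3.90785331e-01 9.20481777e-01 1.61653471e-04] [-1.63931869e-02  3.77966284e-02  2.11208873e+00  7.88187378e-05
  9.91009296e-01 -7.84263394e-01]
```

View pics/t4z.png

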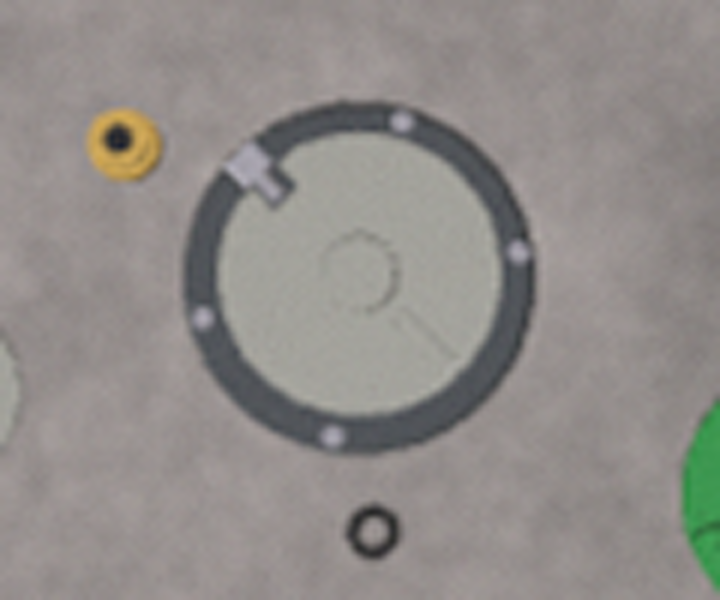

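The notch now surrounds the pin: crop (275,180) shows a wide dark gap on the right side and a thin one on the left. I'll check the profile across it.

```bash
cat > prof.py <<'E'
from h import *
import sys
from scipy.optimize import least_squares
from scipy.ndimage import gaussian_filter1d
c=dict(np.load(sys.argv[1]+'.npz')); zt=float(sys.argv[2]) if len(sys.argv)>2 else .04
ctr=np.array([.541,.030]); g=cv2.cvtColor(c['image'],cv2.COLOR_RGB2GRAY)
a=np.radians(45.1); u=np.array([np.cos(a),np.sin(a)]); t=np.array([-u[1],u[0]]); s=np.arange(-20,20.01,.25)/1000
pr=[]
for R in(.053,.055,.057,.059,.061):
    X=np.c_[ctr+R*u+s[:,None]*t,np.full(len(s),zt)]; uv=pix(c,X).astype(np.float32)
    pr.append(cv2.remap(g,uv[:,0].copy(),uv[:,1].copy(),cv2.INTER_LINEAR).ravel())
p=np.mean(pr,0); print(p[::4].astype(int))
sm=s*1000
def model(q):
    n,k,L,D,P,sg=q
    f=lambda e:1/(1+np.exp(-np.clip(e/.1,-50,50)))
    o=L+(D-L)*f(8-abs(sm-n))+(P-D)*f(4.5-abs(sm-k)); return gaussian_filter1d(o,abs(sg)*4,mode='nearest')
r_=min((least_squares(lambda q:model(q)-p,[n0,k0,158,75,150,1.2]) for n0 in(-2,0,2) for k0 in(-1,1)),key=lambda z:z.cost)
print('notch off mm %.2f pin off %.2f'%tuple(r_.x[:2]),r_.x[2:].round(1),'rms',np.sqrt(2*r_.cost/len(p)))
E
python3 prof.py t4
```

```text
[156 157 157 158 157 158 157 156 151 143 129 112  98  86  85  88 101 116
 131 144 150 154 150 142 133 126 130 138 147 154 157 159 158 158 158 158
 159 157 155 154 153]
notch off mm -1.22 pin off 0.99 [157.9  73.9 148.8   1.8] rms 2.6200292671572907
```

Relative offset is about 2.2 mm (clearance 3.5 mm). I'll nudge a further 2.2° CCW.

Call:
{"api": "servo_tool", "payload": {"targets": [[-40,20,0,0,0,0,1],[-75,45,0,0,0,0,1],[-110,65,0,0,0,0,1],[-145,85,0,0,0,0,1],[-154,90,20,0,0,0,1],[-154,90,60,0,0,0,1],[-154,90,95,0,0,0,1],[-154,90,119,0,0,0,1],[-154,90,120,0,0,0,1],[-160,90,120,0,0,0,1],[-166,90,120,0,0,0,1],[-170,90,120,0,0,0,1],[-171,89.6,120,0,0,-0.02,1],[-171.7,89.4,120,0,0,-0.038,1],[-171.7,89.4,120,0,0,-0.038,1],[-171.7,89.4,120,0,0,-0.038,1]]}}

```text
t: 8.22
eef_pos: [0.499, 0.0085, 0.0629]
tool_rot: [0.001, 0.374, 0.927, 0.0]
force: [-0.5, 0.4, 0.1]
finger_gap: 0.0001
```

Call:
{"api": "servo_tool", "payload": {"targets": [[8,0,0,0,0,0,1],[16,0,0,0,0,0,1],[16,0,-30,0,0,0,1],[16,0,-60,0,0,0,1],[50,-30,-90,0,0,0,1],[90,-60,-110,0,0,0,1],[130,-80,-120,0,0,0,1],[170,-90,-120,0,0,0,1],[170,-90,-120,0,0,0,1],[170,-90,-120,0,0,0,1]]}}

```text
t: 9.05
eef_pos: [0.3082, 0.0634, 0.1822]
tool_rot: [-0.001, 0.373, 0.928, -0.0]
force: [-0.8, 0.2, -0.5]
finger_gap: -0.0
```

```bash
python3 ang.py t5|grep -v block; python3 prof.py t5; python3 -c "
from h import *
s=r.state();print(s['tool_rot'])
c=dict(np.load('t5.npz'));print(edge_circle(c,np.array([.541,.03]),.04,.065))
print(edge_circle(c,np.array([.541,.03]),.014,.084,sgn=1))
X=cloud(c).reshape(-1,3);m=np.hypot(X[:,0]-.541,X[:,1]-.03)<.016;print(np.nanmedian(X[m],0))
"
```

```text
notch 0.051 (np.float64(49.9375), np.float64(40.250000000000014), np.float64(56.74999999999998))
notch 0.054 (np.float64(53.25), np.float64(49.99999999999999), np.float64(56.5))
notch 0.057 (np.float64(52.75), np.float64(49.75000000000001), np.float64(55.74999999999999))
notch 0.06 (np.float64(52.5), np.float64(49.49999999999997), np.float64(55.50000000000001))
9.1 [-0.   0.5  0. ] [0.3112 0.0628 0.1825]
[157 159 160 159 159 159 160 160 160 159 160 160 157 151 141 131 126 127
 134 142 149 155 151 142 126 110  95  85  84  89 104 121 136 147 153 156
 157 156 156 156 156]
notch off mm 2.76 pin off 0.74 [159.4  71.2 149.2   1.8] rms 2.718331925265835
[1.38365897e-04 3.73097508e-01 9.27792112e-01 1.68026617e-04]
(array([0.54174814, 0.02965849]), np.float64(0.0653660841321153))
(array([0.54090214, 0.0298536 ]), np.float64(0.0831860186551364))
[0.54112088 0.0301946  0.05173969]
```

It overshot slightly: the notch is now +2.0 mm from the pin, still inside the ±3.5 mm clearance. There is plenty of time, so I'll nudge it back slowly from the other side of the fin.

Call:
{"api": "servo_tool", "payload": {"targets": [[-40,17,0,0,0,0,1],[-75,33,0,0,0,0,1],[-110,48,0,0,0,0,1],[-145,63,0,0,0,0,1],[-180,77,0,0,0,0,1],[-218,91,0,0,0,0,1],[-218,91,30,0,0,0,1],[-218,91,65,0,0,0,1],[-218,91,100,0,0,0,1],[-218,91,119,0,0,0,1],[-218,91,120,0,0,0,1],[-214,91,120,0,0,0,1],[-210,91,120,0,0,0,1],[-208,91,120,0,0,0,1],[-207,91,120,0,0,0,1],[-206.2,91,120,0,0,0,1],[-205.4,91,120,0,0,0,1],[-204.7,91,120,0,0,0,1],[-204.7,91,120,0,0,0,1]]}}

```text
t: 10.68
eef_pos: [0.5245, -0.0147, 0.0626]
tool_rot: [0.0, 0.374, 0.927, 0.0]
force: [-0.3, 0.1, 0.3]
finger_gap: -0.0002
```

Call:
{"api": "servo_tool", "payload": {"targets": [[-6,0,0,0,0,0,1],[-12,0,0,0,0,0,1],[-12,0,-30,0,0,0,1],[-12,0,-60,0,0,0,1],[20,-15,-90,0,0,0,1],[60,-30,-110,0,0,0,1],[100,-50,-120,0,0,0,1],[140,-70,-120,0,0,0,1],[180,-90,-120,0,0,0,1],[205,-91,-120,0,0,0,1],[205,-91,-120,0,0,0,1],[205,-91,-120,0,0,0,1]]}}

```text
t: 11.68
eef_pos: [0.3128, 0.0623, 0.1828]
tool_rot: [0.001, 0.373, 0.928, 0.0]
force: [1.0, -0.8, 0.1]
finger_gap: 0.0004
```

```bash
python3 ang.py t6|grep -v block; python3 prof.py t6; python3 -c "
from h import *
s=r.state();print(s['tool_rot'])"
```

```text
notch 0.051 (np.float64(49.575581395348834), np.float64(40.00000000000001), np.float64(56.5))
notch 0.054 (np.float64(53.0), np.float64(49.75000000000001), np.float64(56.249999999999964))
notch 0.057 (np.float64(52.75), np.float64(49.75000000000001), np.float64(55.74999999999999))
notch 0.06 (np.float64(52.5), np.float64(49.49999999999997), np.float64(55.50000000000001))
11.7333 [0.8 0.1 0.2] [0.3144 0.0618 0.183 ]
[157 158 158 159 160 161 161 161 160 160 160 160 157 152 143 132 127 127
 135 144 150 154 150 141 126 110  95  84  83  89 104 122 136 149 155 157
 158 158 158 157 157]
notch off mm 2.77 pin off 0.68 [159.9  71.7 149.2  -1.8] rms 2.561720874789453
[1.19917958e-03 3.73685418e-01 9.27554652e-01 3.72756911e-04]
```

It made no contact, stopping about 1.7 mm short. I'll repeat 3 mm further.

Call:
{"api": "servo_tool", "payload": {"targets": [[-40,17,0,0,0,0,1],[-75,33,0,0,0,0,1],[-110,48,0,0,0,0,1],[-145,63,0,0,0,0,1],[-180,77,0,0,0,0,1],[-216,91,0,0,0,0,1],[-216,91,30,0,0,0,1],[-216,91,65,0,0,0,1],[-216,91,100,0,0,0,1],[-216,91,119,0,0,0,1],[-216,91,120,0,0,0,1],[-211,91,120,0,0,0,1],[-207,91,120,0,0,0,1],[-205.5,91,120,0,0,0,1],[-204.5,91,120,0,0,0,1],[-203.6,91,120,0,0,0,1],[-202.8,91,120,0,0,0,1],[-202,91,120,0,0,0,1],[-202,91,120,0,0,0,1]]}}

```text
t: 13.32
eef_pos: [0.5225, -0.0127, 0.0627]
tool_rot: [0.0, 0.374, 0.927, 0.0]
force: [0.1, -0.4, 0.3]
finger_gap: 0.0005
```

Call:
{"api": "servo_tool", "payload": {"targets": [[-6,0,0,0,0,0,1],[-12,0,0,0,0,0,1],[-12,0,-30,0,0,0,1],[-12,0,-60,0,0,0,1],[20,-15,-90,0,0,0,1],[60,-30,-110,0,0,0,1],[100,-50,-120,0,0,0,1],[140,-70,-120,0,0,0,1],[180,-90,-120,0,0,0,1],[202,-91,-120,0,0,0,1],[202,-91,-120,0,0,0,1],[202,-91,-120,0,0,0,1]]}}

```text
t: 14.32
eef_pos: [0.313, 0.0623, 0.1828]
tool_rot: [0.001, 0.373, 0.928, 0.0]
force: [1.1, 0.5, -0.4]
finger_gap: -0.0004
```

```bash
python3 ang.py t7|grep -v block; python3 prof.py t7
```

```text
notch 0.051 (np.float64(49.55681818181818), np.float64(40.00000000000001), np.float64(56.5))
notch 0.054 (np.float64(53.0), np.float64(49.75000000000001), np.float64(56.249999999999964))
notch 0.057 (np.float64(52.75), np.float64(49.75000000000001), np.float64(55.74999999999999))
notch 0.06 (np.float64(52.5), np.float64(49.49999999999997), np.float64(55.50000000000001))
14.3667 [-0.5  0.4 -0.8] [0.3145 0.0619 0.1829]
[157 159 159 160 160 161 160 161 160 160 160 160 157 152 143 132 126 126
 133 142 150 155 150 141 126 110  96  85  84  89 104 121 136 147 153 157
 157 158 158 157 156]
notch off mm 2.79 pin off 0.77 [160.   71.1 149.    1.9] rms 2.8161926119139267
```

Call:
{"api": "servo_tool", "payload": {"targets": [[-40,17,0,0,0,0,1],[-75,33,0,0,0,0,1],[-110,48,0,0,0,0,1],[-145,63,0,0,0,0,1],[-180,77,0,0,0,0,1],[-214,91,0,0,0,0,1],[-214,91,30,0,0,0,1],[-214,91,65,0,0,0,1],[-214,91,100,0,0,0,1],[-214,91,119,0,0,0,1],[-214,91,120,0,0,0,1],[-209,91,120,0,0,0,1],[-205,91,120,0,0,0,1],[-203,91,120,0,0,0,1],[-202,91,120,0,0,0,1],[-201.5,91,120,0,0,0,1],[-201,91,120,0,0,0,1],[-200.5,91,120,0,0,0,1],[-200,91,120,0,0,0,1],[-200,91,120,0,0,0,1]]}}

```text
t: 16.03
eef_pos: [0.5211, -0.0114, 0.0626]
tool_rot: [0.0, 0.374, 0.927, 0.0]
force: [1.1, -0.1, 1.0]
finger_gap: -0.0003
```

Call:
{"api": "servo_tool", "payload": {"targets": [[-6,0,0,0,0,0,1],[-12,0,0,0,0,0,1],[-12,0,-30,0,0,0,1],[-12,0,-60,0,0,0,1],[20,-15,-90,0,0,0,1],[60,-30,-110,0,0,0,1],[100,-50,-120,0,0,0,1],[140,-70,-120,0,0,0,1],[180,-90,-120,0,0,0,1],[200,-91,-120,0,0,0,1],[200,-91,-120,0,0,0,1],[200,-91,-120,0,0,0,1]]}}

```text
t: 17.03
eef_pos: [0.3127, 0.0623, 0.1826]
tool_rot: [0.0, 0.373, 0.928, 0.0]
force: [0.6, -0.4, 0.4]
finger_gap: -0.0002
```

```bash
python3 ang.py t8|grep -v block; python3 prof.py t8
```

```text
notch 0.051 (np.float64(47.674418604651166), np.float64(39.25), np.float64(54.999999999999986))
notch 0.054 (np.float64(48.333333333333336), np.float64(39.000000000000014), np.float64(54.999999999999986))
notch 0.057 (np.float64(48.1328125), np.float64(39.499999999999986), np.float64(54.49999999999997))
notch 0.06 (np.float64(48.016129032258064), np.float64(39.74999999999999), np.float64(54.249999999999986))
17.0833 [ 0.4  0.8 -0.5] [0.3142 0.0619 0.1828]
[155 157 157 158 159 160 161 161 161 161 160 156 148 136 122 111 111 119
 131 143 150 155 150 141 125 108  97  93  99 111 128 141 150 156 157 157
 157 157 157 157 156]
notch off mm 1.62 pin off 0.72 [159.7  75.4 147.8   1.8] rms 3.4166510707567985
```

The notch is 0.9 mm off the pin. Now I'll move over the cap and press.

Call:
{"api": "servo_tool", "payload": {"targets": [[-35,25,0,0,0,0,1],[-65,48,0,0,0,0,1],[-95,70,0,0,0,0,1],[-125,92,0,0,0,0,1],[-155,113,0,0,0,0,1],[-186,134.5,0,0,0,0,1],[-186,134.5,0,0,0,0,1],[-186,134.5,35,0,0,0,1],[-186,134.5,70,0,0,0,1],[-186,134.5,95,0,0,0,1],[-186,134.5,108,0,0,0,1],[-186,134.5,112,0,0,0,1],[-186,134.5,112,0,0,0,1],[-186,134.5,114,0,0,0,1],[-186,134.5,116,0,0,0,1],[-186,134.5,117,0,0,0,1],[-186,134.5,118,0,0,0,1],[-186,134.5,119,0,0,0,1],[-186,134.5,120,0,0,0,1],[-186,134.5,120,0,0,0,1]]}}

```text
t: 18.75
eef_pos: [0.5417, 0.0296, 0.0628]
tool_rot: [0.001, 0.374, 0.927, 0.0]
force: [0.2, -1.2, 3.0]
finger_gap: 0.0001
```

Call:
{"api": "servo_tool", "payload": {"targets": [[0,0,1,0,0,0,1],[0,0,2,0,0,0,1],[0,0,3,0,0,0,1],[0,0,4,0,0,0,1],[0,0,4,0,0,0,1]]}}

```text
t: 19.17
eef_pos: [0.5412, 0.0297, 0.0582]
tool_rot: [0.0, 0.374, 0.927, 0.0]
force: [2.9, 0.1, 3.6]
finger_gap: -0.0001
```

Call:
{"api": "servo_tool", "payload": {"targets": [[0,0,1,0,0,0,1],[0,0,2,0,0,0,1],[0,0,2,0,0,0,1]]}}

```text
t: 19.42
eef_pos: [0.5412, 0.0298, 0.0579]
tool_rot: [0.001, 0.374, 0.927, 0.0]
force: [-2.0, -0.1, 18.1]
finger_gap: 0.0002
```

The force rose to 18 N at tip height 43.9 mm, which matches home. One more small press, then I'll withdraw and check.

Call:
{"api": "servo_tool", "payload": {"targets": [[0,0,1,0,0,0,1],[0,0,1,0,0,0,1]]}}

```text
t: 19.58
eef_pos: [0.5413, 0.0298, 0.0578]
tool_rot: [0.001, 0.374, 0.927, 0.0]
force: [-4.7, -1.8, 25.8]
finger_gap: -0.0001
```

Call:
{"api": "servo_tool", "payload": {"targets": [[0,0,-10,0,0,0,1],[0,0,-40,0,0,0,1],[0,0,-80,0,0,0,1],[0,0,-120,0,0,0,1],[40,-25,-120,0,0,0,1],[75,-50,-120,0,0,0,1],[110,-80,-120,0,0,0,1],[145,-105,-120,0,0,0,1],[180,-130,-120,0,0,0,1],[186,-134,-120,0,0,0,1],[186,-134,-120,0,0,0,1],[186,-134,-120,0,0,0,1]]}}

```text
t: 20.58
eef_pos: [0.3128, 0.0626, 0.1752]
tool_rot: [-0.001, 0.374, 0.928, -0.0]
force: [0.1, 0.9, -0.3]
finger_gap: -0.0
```

```bash
python3 ang.py t9 .032; python3 prof.py t9 .032; python3 -c "
from h import *
a=cap('scene','s9');A=a['image'][150:260,220:370,::-1];b=cv2.imread('pics/t9z.png')
cv2.imwrite('pics/f.png',np.hstack([cv2.resize(b,(400,333)),cv2.resize(A,(400,333),interpolation=cv2.INTER_CUBIC)]))
for n in('t8','t9'):
  X=cloud(dict(np.load(n+'.npz'))).reshape(-1,3);d=X[:,:2]-[.541,.03];R=np.hypot(*d.T);th=np.degrees(np.arctan2(d[:,1],d[:,0]))
  m=(R>.025)&(R<.06)&(abs(th-45)>20)&(abs(abs(th-45)-180)>20);q=X[m];q=q[np.isfinite(q[:,2])]
  pl=np.linalg.lstsq(np.c_[q[:,:2]-[.541,.03],np.ones(len(q))],q[:,2],rcond=None)[0]
  print(n,'top z,tilt',pl[2],np.hypot(*pl[:2]),'cap',np.nanmedian(X[R<.015,2]),'flange',np.nanmedian(X[(R>.072)&(R<.08),2]))
"
```

```text
notch 0.051 (np.float64(47.734042553191486), np.float64(39.74999999999999), np.float64(54.75000000000001))
notch 0.054 (np.float64(47.714285714285715), np.float64(38.74999999999998), np.float64(54.75000000000001))
notch 0.057 (np.float64(48.08870967741935), np.float64(39.499999999999986), np.float64(54.49999999999997))
notch 0.06 (np.float64(47.75), np.float64(39.499999999999986), np.float64(54.249999999999986))
block 0.07 (np.float64(45.25), np.float64(37.74999999999999), np.float64(52.75000000000003))
block 0.073 (np.float64(45.125), np.float64(37.99999999999998), np.float64(52.25000000000001))
block 0.076 (np.float64(45.125), np.float64(38.250000000000014), np.float64(52.00000000000002))
20.6333 [ 0.2  0.2 -0.5] [0.3142 0.0623 0.1754]
[155 156 157 159 160 160 160 160 161 160 157 153 145 133 120 111 110 118
 131 143 151 153 148 138 123 106  94  91  96 110 127 142 152 157 159 160
 159 159 158 157 156]
notch off mm 1.53 pin off 0.64 [159.9  71.  147.4   1.8] rms 3.080756663237426
t8 top z,tilt 0.04048094652075716 0.0023492263382142243 cap 0.05250429902686242 flange 0.014516083444098101
t9 top z,tilt 0.032585071202581556 0.0031956817998406474 cap 0.04401938187911314 flange 0.014624663011004962
```

View pics/f.png

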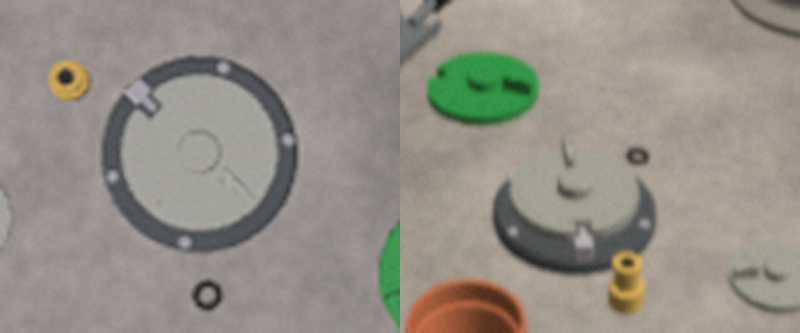

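The cover is down by 7.9 mm (top at 32.6 mm) and level, with the notch over the pin at (145,98) left and (585,240) right. The connector and washer haven't moved and the hand is clear.

```bash
python3 -c "
from h import *
print(hand_in())"
```

```text
the job is handed in; nothing more can be done
None
```

The cover is seated over the key pin and the job is handed in, at about 20.6 s of the 56 s allowed; the hand-in gave no verdict.

I pushed the fin about 110° counter-clockwise with the closed fingertips. That overshot by about 2 mm, so I nudged it back from the other side; the first two tries at that fell short of the fin. I then pressed the middle of the cap down until the force rose to about 26 N, and withdrew the hand.

| Check at the end | Measured | Needed |
|---|---|---|
| Notch to pin, sideways (across the pin) | about 0.9 mm | under 6 mm |
| Cover underside height | about 22.6 mm, from its upper face at 32.6 mm | at most 23.5 mm |
| Cap top | 44.0 mm | 44 mm when home |
| Tilt | about 0.003 rad | under 0.03 rad |

- **Height margin:** the depth camera carries about 0.5 mm of bias. The flange, truly 14 mm high, read 14.6 mm, so the cover is probably at 22 mm.
- **Bystanders:** the connector and washer look unmoved in the last pictures. I didn't measure the other bystanders again, but the arm touched nothing except the cover.
- **Disagreements:** no final check failed or disagreed.

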